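Release the wafer cutter from its two nuts, one of them left-handed

TASK

Free the wafer cutter for cleaning: loosen the two T-bar flange nuts that hold its slotted carrier plate until both shoulders stand clear of the plate, then draw the cutter straight out towards the front, clear of both nuts, and leave it standing flat on the bed, let go. One of the nuts has a left-hand thread and nothing shows which, so feel each one gently both ways before you turn it, and never force a nut the wrong way (0.45 N m overstrains its stud), nor tug the plate while it is held. Leave the other things on the bench alone.

Things in the scene. Friction and masses are not known exactly. Their poses are not given: they have to be found in the camera images.
- bed: fixed grey-painted steel bed plate, 220 (x) x 320 (y) x 12 mm high; origin on the table under the seat of the carrier, 135 mm from its front edge and 85 mm from its back edge. Its -x axis points to the front (the robot's side): the way in which the carrier is drawn out. Its yaw varies.
- cutter (a point): centre of the upright cutter, half-way up its grippable steel cylinder: 40 mm diameter, 72 mm long, top 36 mm above this point; this point is 54 mm above the carrier's underside (66 mm above the table). Cutter and carrier are one loose piece of about 0.7 kg.
- carrier: flat aluminium plate 80 (x) x 250 (y) x 10 mm under the cutter; origin under its centre, at first at the bed's origin, 12 mm up, same axes. A stud stands in a 12 mm slot at each end (100 mm left and right of the cutter), open to the back (+x): it leaves only to the front (-x), and is clear of the nuts once drawn 58 mm. A tight nut's 24 mm shoulder, 3 mm deep in a pocket, locks it (4 mm play).
- bar_a (a point): centre of the steel T-bar on top of nut a: 60 mm long (its x axis), 12 mm thick (its y), 26 mm high (z up); this point is half-way up, 64.5 mm above the table when tight, and on the vertical axis the nut turns about. Below it a 20 mm round hub, 23 mm high, then a 36 mm round flange. The two nuts look alike; the thread hand is not marked.
- nut_a (a joint): how far nut a is loosened, rad. 0 = fully tight, a hard end: pushing further that way only winds up twist_a. It grows as the nut is loosened, whichever sense of rotation that is, up to 2.6. Turning takes about 0.06 N m. The nut rises 3 mm per rad loosened (coarse thread); its shoulder is clear of the carrier from 1.0 rad on, 1.2 to 1.5 is comfortable.
- twist_a (a joint): elastic wind-up of the stud under nut a, rad, 0 at rest, positive when wound anticlockwise seen from above; 3 N m of turning moment per rad. It winds up when the nut is turned against its tight end (and by about 0.02 either way when the nut turns freely). Beyond 0.15 (0.45 N m) the stud is overstrained.
- post_a: fixed 7 mm steel stud that carries nut a (with the nut); origin on its axis, on the bed's top
- bar_b (a point): centre of the steel T-bar on top of nut b: 60 mm long (its x axis), 12 mm thick (its y), 26 mm high (z up); this point is half-way up, 64.5 mm above the table when tight, and on the vertical axis the nut turns about. Below it a 20 mm round hub, 23 mm high, then a 36 mm round flange. The two nuts look alike; the thread hand is not marked.
- nut_b (a joint): how far nut b is loosened, rad. 0 = fully tight, a hard end: pushing further that way only winds up twist_b. It grows as the nut is loosened, whichever sense of rotation that is, up to 2.6. Turning takes about 0.06 N m. The nut rises 3 mm per rad loosened (coarse thread); its shoulder is clear of the carrier from 1.0 rad on, 1.2 to 1.5 is comfortable.
- twist_b (a joint): elastic wind-up of the stud under nut b, rad, 0 at rest, positive when wound anticlockwise seen from above; 3 N m of turning moment per rad. It winds up when the nut is turned against its tight end (and by about 0.02 either way when the nut turns freely). Beyond 0.15 (0.45 N m) the stud is overstrained.
- post_b: fixed 7 mm steel stud that carries nut b (with the nut); origin on its axis, on the bed's top
- spare_ring: steel ring, 32 mm across, 12 mm high, lying on the back of the bed; bystander
- spare_disc: brass stepped disc, 28 mm across, 16 mm high, on the back of the bed; bystander
- spanner: spanner lying beside the bed; bystander
- bench_brush: small brush lying beside the bed; bystander
- oil_tin: tin, 56 mm across, 110 mm high; bystander
- bowl: white bowl, 110 mm across, 45 mm high; bystander
- offcuts: round pale stack, 60 mm across, 30 mm high; bystander
- notebook: cardboard notebook 100 x 140 x 14 mm; bystander

How it is judged:
By the outcome, as a careful person would: the job done as asked, in the order asked, and still so for the second after the job is handed in, with the robot touching nothing.
It also fails if it takes over 67 s, if anything falls off the work surface, if the arm or the gripper's body presses on something with over 40 N, if the wrist force passes 120 N, or if a joint passes its speed limit or range.

ROBOT

A 6-joint arm with a two-finger parallel gripper is mounted at the origin on the work surface. World frame = base frame: x ahead of the robot, y to its left, z up, the work surface at z = 0. Lengths are in m, angles in rad, forces in N, time in s.
With the tool pointing down it reaches from about 0.25 to 0.775 m from the base axis. Payload 4 kg.
Tool frame: the origin (TCP) lies midway between the tips of the shut fingers; the grasp point (between the pads) lies 19 mm behind it; z points along the fingers, y is the direction in which the jaws open and shut (so a half turn about z gives the same grasp; the last joint's range is limited). The gripper opens to 94 mm and grips with 3 to 60 N. Pads are 16 mm wide; open, the fingers measure 119 mm over their backs; the gripper's body (75 mm by 177 mm) begins 78 mm behind the grasp point.
Start: joints at [-1.448, 0.087, 1.371, -0, 1.684, -0.103], TCP at [0.123, -0.536, 0.206] pointing down, gripper open.
Joint ranges: [-3.1, 3.1], [-0.76, 2.03], [0.27, 2.55], [-1.08, 4.22], [0.17, 2.65], [-2.57, 2.57]. Speed limits (rad/s): [2.79, 2.79, 3.14, 3.14, 3.14, 3.14].

INTERFACE

Orientations are given as [roll, pitch, yaw] about the fixed x, y, z axes, in that order (R = Rz(yaw) Ry(pitch) Rx(roll)).
In Python, from bench import get_obs, snapshot, ticket gives the robot as it stands.
- The arm moves only by the shell command python3 -m creep 'ROWS' [OPENING]. ROWS is JSON, a list that holds one entry, the list of rows, each a list of 4 numbers: the shift along the tool's x, y, z in mm, then the turn about the tool's z in degrees. A call has 1 to 8 rows; each row shifts and turns the commanded pose from where the row before left it, along the tool's axes as they then stand; what a row does not reach is not made up. A row lasts 1/8 s, in which the tool goes at most 62.5 mm and 10.7 degrees, less where a joint would pass 70% of its speed; a pose out of reach is approached as far as the arm can. A call with a gripper value outside its range is refused whole. OPENING is the opening, from 0 (shut) to 1 (fully open), set as the call begins (- or left out, the last holds). The fingers move at their own pace and stop on an object; the grip force is fixed at half the most. Time passes only in rows, so rows that do not move let the fingers close. It gives the time, the measured TCP pose, the force and the opening at its end, in the units of the state.
- get_obs(): the state, without advancing time (a new reading comes with each control period).
- snapshot(name): name is "side" or "top" or "wrist"; returns a dict with "color" (400x640x3 uint8, red, green, blue), "depth" (400x640 float32, m along the optical axis (not along the pixel's ray), 0 where there is no reading), "fx", "fy", "cx", "cy" (pixels), "extrinsics" (4x4, takes a point from world to camera coordinates). Camera axes: x right, y down, z forward; pixel columns grow to the right and rows downward; lengths in m; the calibration is good to about 2 mm. A picture is of the moment at which its call begins.
- ticket.close_job(): hands the job in, once; it reports no verdict.
The state is a dict: "time": time; "joint_positions": joint angles; "qvel": joint speeds; "joint_torque": joint torques, N m; "tool_pos": TCP position; "ee_rot": TCP orientation; "wrist_force": force on the tool from outside, world axes, zero at the start; "wrist_torque": the same for the moment, N m; "width": finger opening in m.
Only numpy, scipy, OpenCV 4.12 (cv2) and the standard library are available. Lean on these libraries where they do the work, as an engineer would, in place of code of your own. Each camera call takes 0.05 s, during which the arm holds its last target. There are 200 camera calls.

## Working session

There is one attempt and no reset: what is moved stays moved. The work goes in short steps, Python scripts to look and compute and a shell command to move; the robot and the scene stay as the last step left them, time stands still between calls to the robot, and variables do not carry over. Pictures are saved under pics/ and viewed, on a budget of 10 in all, crops included, one or two more only if the job needs it, and the job is handed in when it is done.

```bash
mkdir -p pics; ls
python3 - <<'E'
from bench import get_obs, snapshot
import cv2, numpy as np
print(get_obs())
for n in ("top","side"):
    s=snapshot(n); cv2.imwrite(f"pics/{n}0.png",s["color"][:,:,::-1]); np.savez(f"pics/{n}0.npz",**s)
    print(n,s["fx"],s["cx"],s["cy"],np.round(s["extrinsics"],3).tolist())
E
```

```text
pics
{'time': 0.0, 'joint_positions': array([-1.44809485e+00,  8.79697028e-02,  1.37220383e+00, -9.03225557e-06,
        1.68357845e+00, -1.03113153e-01]), 'qvel': array([-0.00013431, -0.00128862, -0.00021604, -0.00015506,  0.00093561,
       -0.00077511]), 'joint_torque': array([-4.17689935e-04, -3.40176451e+01, -3.02432227e+01,  7.18298508e-02,
        3.29120317e-02, -1.85511258e-04]), 'tool_pos': array([ 0.12306596, -0.53551604,  0.20432171]), 'ee_rot': array([-3.13944386e+00, -2.13332037e-04,  2.25813391e-01]), 'wrist_force': array([ 0.34856879, -0.49928607,  0.89691846]), 'wrist_torque': array([-0.05491232, -0.01073768,  0.01360576]), 'width': 0.093985459137656}
top 419.56069696560786 327.55438166361006 194.592802642094 [[0.027, -1.0, -0.012, 0.001], [-0.995, -0.026, -0.101, 0.544], [0.101, 0.015, -0.995, 1.318], [0.0, 0.0, 0.0, 1.0]]
side 498.3009263119232 329.70140202797216 201.5158212886896 [[-0.974, -0.224, 0.025, 0.5], [-0.141, 0.519, -0.843, 0.127], [0.175, -0.825, -0.537, 1.401], [0.0, 0.0, 0.0, 1.0]]
```

View pics/top0.png

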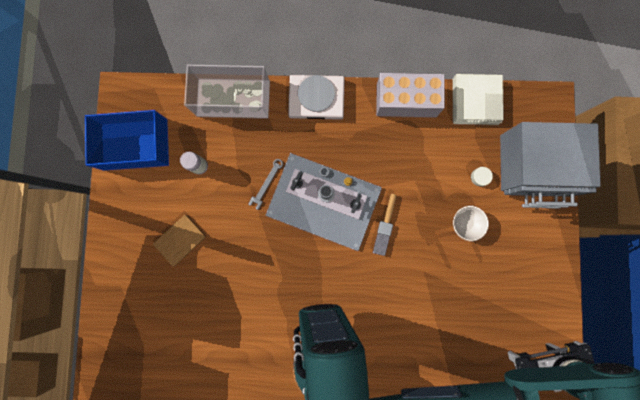

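The top view shows the bed centred at about (325,200), the cutter at (326,192), bars at (296,182) and (356,203), spanner to the left and brush to the right.

```bash
cat > h.py <<'E'
import numpy as np, cv2
from bench import get_obs, snapshot
def cloud(s):
    d=s["depth"]; v,u=np.mgrid[:d.shape[0],:d.shape[1]]
    P=np.stack([(u-s["cx"])/s["fx"]*d,(v-s["cy"])/s["fy"]*d,d],-1)
    E=s["extrinsics"]; W=(P-E[:3,3])@E[:3,:3]; W[d==0]=np.nan; return W
def ray(s,u,v,z):
    E=s["extrinsics"]; c=-E[:3,:3].T@E[:3,3]
    r=E[:3,:3].T@np.array([(u-s["cx"])/s["fx"],(v-s["cy"])/s["fy"],1]); return c+r*(z-c[2])/r[2]
E
python3 - <<'E'
from h import *
s=dict(np.load("pics/top0.npz")); W=cloud(s); z=W[...,2]
roi=np.zeros(z.shape,bool); roi[150:255,262:388]=1
print("hist",np.histogram(z[roi],[-.01,.005,.018,.03,.05,.07,.09,.12]))
m=(roi&(z>.06)&(z<.13)).astype(np.uint8)
n,l,st,c=cv2.connectedComponentsWithStats(m)
for i in range(1,n):
    if st[i,4]>8:
        p=W[l==i]; r=cv2.minAreaRect(p[:,:2].astype(np.float32)*1000); print(st[i],c[i],p.mean(0).round(4),p[:,2].max().round(3),r)
b=(roi&(z>.007)&(z<.03)); p=W[b]; print("bed",cv2.minAreaRect(p[:,:2].astype(np.float32)*1000))
im=cv2.resize(s["color"][145:260,255:395,::-1],None,fx=5,fy=5,interpolation=cv2.INTER_CUBIC); cv2.imwrite("pics/top_c.png",im)
E
```

```text
hist (array([5701, 5254, 1812,   77,   37,  161,  136]), array([-0.01 ,  0.005,  0.018,  0.03 ,  0.05 ,  0.07 ,  0.09 ,  0.12 ]))
[290 172  12  18  86] [295.76744186 180.58139535] [0.58   0.1142 0.0762] 0.084 ((580.001708984375, 113.90982818603516), (14.891369819641113, 58.406578063964844), 61.841705322265625)
[320 185  13  14 147] [325.76190476 191.39455782] [0.546  0.0197 0.1002] 0.108 ((546.940673828125, 19.050146102905273), (37.1547737121582, 36.45974349975586), 1.4791135787963867)
[351 194  11  19  78] [355.91025641 203.07692308] [ 0.5148 -0.0736  0.0771] 0.084 ((514.7733154296875, -73.651611328125), (11.731947898864746, 59.296119689941406), 67.96920013427734)
bed ((523.1656494140625, 25.420806884765625), (338.69732666015625, 408.80096435546875), 1.6606812477111816)
```

View pics/top_c.png

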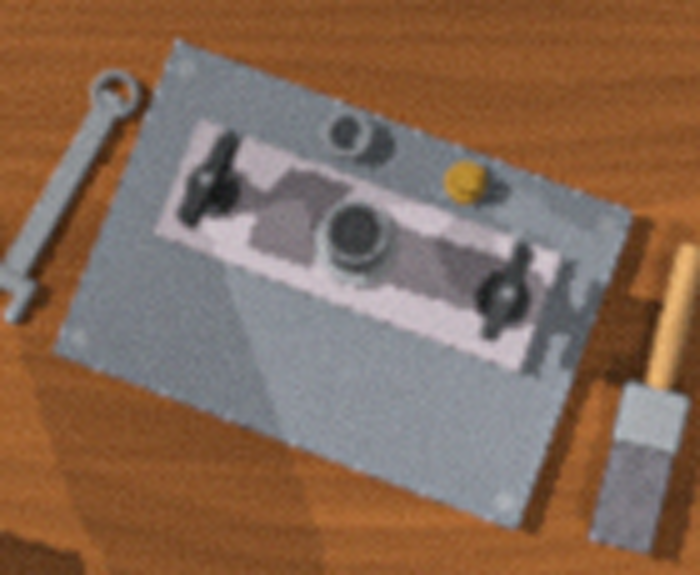

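The crop confirms the layout: bar a (left) is at about (580, 114) mm at −28°, and bar b (right) is at about (515, −74) mm at −22°. The bed yaw is about −19°. I'll go above bar a, with the tool yaw flipped so joint 6 has room to turn.

```bash
r="[45.5,-40.9,0,0]"; python3 -m creep '[[[45,-41,0,0],[45,-41,0,0],[45,-41,0,0],[45,-41,0,0],[45,-41,0,0],[45,-41,0,0],[45,-41,0,0],[45,-41,0,0]]]' 0.5
python3 -m creep '[[[46,-41,0,0],[46,-41,0,0],[46,-41,0,0],[46,-40,0,0],[46,-40,0,0],[0,0,0,-10],[0,0,0,-10.5],[0,0,0,-10.5]]]'
python3 -m creep '[[[0,0,0,-10.5],[0,0,0,-10.5],[0,0,0,-10.5],[0,0,0,-10.5],[0,0,0,-10.5],[0,0,0,-10.5],[0,0,0,-10.5],[0,0,0,-10.5]]]'
python3 -m creep '[[[0,0,0,-10.5],[0,0,0,-10.5],[0,0,0,-3],[0,0,0,0]]]'
python3 - <<'E'
from h import *
o=get_obs(); print(o["tool_pos"],np.degrees(o["ee_rot"]),o["joint_positions"],o["wrist_torque"],o["wrist_force"],o["width"])
s=snapshot("wrist"); np.savez("pics/w1.npz",**s); cv2.imwrite("pics/w1.png",s["color"][:,:,::-1])
E
```

```text
time: 1.1
tool_pos: [0.4011, -0.1339, 0.2052]
ee_rot: [3.141, -0.0, 0.226]
wrist_force: [0.5, -0.4, -0.9]
width: 0.0469
time: 2.1
tool_pos: [0.579, 0.1139, 0.2044]
ee_rot: [-3.14, 0.002, 0.774]
wrist_force: [-0.3, -0.6, 0.2]
width: 0.0469
time: 3.1
tool_pos: [0.5789, 0.1135, 0.2047]
ee_rot: [-3.14, -0.001, 2.239]
wrist_force: [0.2, -0.4, 0.3]
width: 0.047
time: 3.6
tool_pos: [0.579, 0.1135, 0.2048]
ee_rot: [-3.141, -0.001, 2.651]
wrist_force: [0.2, 0.4, -0.4]
width: 0.0469
[0.57899581 0.1134948  0.20479865] [-1.79955172e+02 -5.28667811e-02  1.51897845e+02] [ 9.75712724e-02  1.77720303e-01  1.27101201e+00 -1.40188168e-04
  1.69406208e+00 -9.82767440e-01] [ 0.00332088 -0.14839479 -0.01043091] [ 0.2277425   0.41789678 -0.43672386] 0.0469430948395301
```

View pics/w1.png

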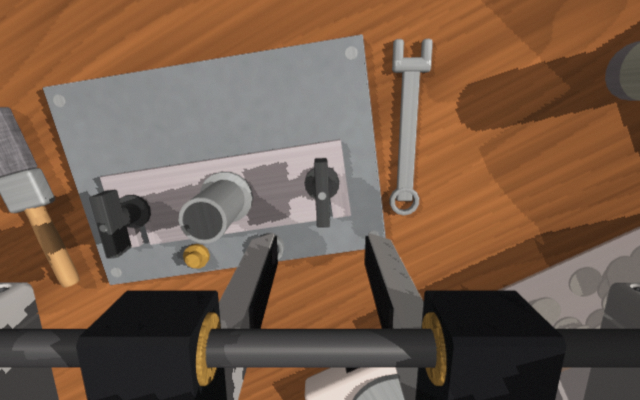

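The wrist view shows bar a at (322,192), nearly vertical in the picture and so nearly aligned with the jaws. The cutter is at (215,205) and bar b at (110,222). I'll measure the bar tops by depth in this view.

```bash
cat >> h.py <<'E'
def bars(s):
    W=cloud(s); z=W[...,2]; m=((z>.066)&(z<.09)&(W[...,0]>.45)&(W[...,0]<.65)&(W[...,1]>-.13)&(W[...,1]<.17)).astype(np.uint8)
    n,l,st,c=cv2.connectedComponentsWithStats(m)
    for i in range(1,n):
        if st[i,4]>150:
            p=W[l==i]; q=p[p[:,2]>np.median(p[:,2])-.004][:,:2]
            r=cv2.minAreaRect(q.astype(np.float32)*1000); d=q-q.mean(0); e=np.linalg.svd(d,full_matrices=False)[2][0]
            print(st[i],"c",np.round(r[0],1),np.round(r[1],1),"mean",(q.mean(0)*1000).round(1),"z",np.median(p[:,2]).round(4),"ang",np.degrees(np.arctan2(e[1],e[0])).round(1))
E
python3 - <<'E'
from h import *
s=dict(np.load("pics/w1.npz")); bars(s)
E
```

```text
[314 160  16  68 913] c [581.1 113.7] [12.  59.6] mean [580.5 114.1] z 0.0786 ang -25.8
[195 188  42  38 406] c [545.2  31.4] [38.7 15.8] mean [543.5  34.8] z 0.0786 ang 16.7
[  89  193   37   66 1335] c [515.  -74.5] [14.1 60.5] mean [514.3 -73.1] z 0.0779 ang -22.2
```

```bash
python3 -m creep '[[[-1.5,1.4,50,-2],[0,0,50,0],[0,0,40,0],[0,0,16,0],[0,0,0,0],[0,0,0,0]]]'
python3 - <<'E'
from h import *
o=get_obs(); print(o["tool_pos"],np.degrees(o["ee_rot"]),o["wrist_torque"],o["wrist_force"],o["width"])
E
python3 -m creep '[[[0,0,0,0],[0,0,0,0],[0,0,0,0],[0,0,0,0],[0,0,0,0],[0,0,0,0]]]' 0
python3 - <<'E'
from h import *
o=get_obs(); print(o["tool_pos"],np.degrees(o["ee_rot"]),o["wrist_torque"],o["wrist_force"],o["width"])
E
```

```text
time: 4.4
tool_pos: [0.5829, 0.1142, 0.0518]
ee_rot: [3.139, 0.004, 2.687]
wrist_force: [-0.1, -0.1, 0.3]
width: 0.0469
[0.58291385 0.11424001 0.05182728] [179.87901195   0.20175448 153.92546775] [ 0.01220742 -0.13376585 -0.01336163] [-0.13736645 -0.13678288  0.33194054] 0.04689709590015282
time: 5.15
tool_pos: [0.5814, 0.1135, 0.05]
ee_rot: [-3.141, 0.001, 2.687]
wrist_force: [-1.9, -2.4, 5.0]
width: 0.018
[0.58139056 0.11352262 0.05003685] [-1.79955174e+02  4.66384986e-02  1.53928238e+02] [-0.59160912  0.2624877   0.036471  ] [-1.93419255 -2.38035732  5.03430053] 0.017968500561262164
```

```bash
cat > t.py <<'E'
from h import *
o=get_obs(); R=o["ee_rot"]
print("t%.2f"%o["time"],"pos",(o["tool_pos"]*1000).round(1),"yaw %.2f"%np.degrees(R[2]),"T",o["wrist_torque"].round(3),"F",o["wrist_force"].round(1),"w %.4f"%o["width"],"q6 %.2f"%o["joint_positions"][5],"tq6 %.3f"%o["joint_torque"][5])
E
python3 -m creep '[[[0,0,0,0],[0,0,0,0],[0,0,0,0],[0,0,0,0]]]' 0 >/dev/null; python3 t.py
python3 -m creep '[[[0,0,0,1],[0,0,0,1],[0,0,0,0],[0,0,0,0]]]' >/dev/null; python3 t.py
```

```text
t5.65 pos [581.4 113.5  50. ] yaw 153.93 T [-0.699  0.257  0.014] F [-2.4 -2.7  5.8] w 0.0184 q6 -1.02 tq6 -0.000
t6.15 pos [581.4 113.6  50. ] yaw 151.94 T [-0.723  0.277  0.084] F [-2.3 -2.1  6.2] w 0.0181 q6 -0.98 tq6 0.068
```

The 18 mm width means the finger tips are pinching the hub below the 12 mm bar. I'll open, go up 7 mm and grip again.

```bash
python3 -m creep '[[[0,0,0,-2],[0,0,0,0],[0,0,-4,0],[0,0,-3,0],[0,0,0,0]]]' 0.4 ; python3 t.py
python3 -m creep '[[[0,0,0,0],[0,0,0,0],[0,0,0,0],[0,0,0,0],[0,0,0,0],[0,0,0,0],[0,0,0,0]]]' 0 >/dev/null; python3 t.py
```

```text
time: 6.78
tool_pos: [0.5816, 0.1143, 0.057]
ee_rot: [3.141, 0.001, 2.687]
wrist_force: [-0.2, 0.6, 0.7]
width: 0.0376
t6.78 pos [581.6 114.3  57. ] yaw 153.94 T [-0.011 -0.197 -0.033] F [-0.2  0.6  0.7] w 0.0376 q6 -1.02 tq6 0.000
t7.65 pos [581.  113.7  56.4] yaw 153.93 T [-0.453  0.204 -0.057] F [-1.5 -2.6  0.8] w 0.0119 q6 -1.02 tq6 0.007
```

```bash
python3 -m creep '[[[0,0,0,1],[0,0,0,1],[0,0,0,0],[0,0,0,0]]]' >/dev/null; python3 t.py
python3 -m creep '[[[0,0,0,-1],[0,0,0,-1],[0,0,0,-1],[0,0,0,-1],[0,0,0,0],[0,0,0,0]]]' >/dev/null; python3 t.py
```

```text
t8.15 pos [581.1 113.8  56.3] yaw 151.94 T [-0.787  0.309  0.059] F [-2.9 -4.4  0.9] w 0.0119 q6 -0.98 tq6 0.094
t8.90 pos [581.  113.8  56.4] yaw 155.95 T [-1.01   0.412 -0.094] F [-2.9 -4.4  2.1] w 0.0116 q6 -1.05 tq6 -0.070
```

```bash
python3 -m creep '[[[0,0,0,-1],[0,0,0,-1],[0,0,0,0],[0,0,0,0]]]' >/dev/null; python3 t.py
```

```text
t9.40 pos [581.  113.7  56.4] yaw 157.95 T [-0.959  0.566 -0.112] F [-3.3 -4.2  1.4] w 0.0114 q6 -1.09 tq6 -0.072
```

Anticlockwise the torque levels off at 0.07 N m, so that way is free. Clockwise it was already 0.094 at 2° and climbing, so that is the tight end. Nut a loosens anticlockwise.

```bash
python3 -m creep '[[[0,0,-0.2,-4],[0,0,-0.2,-4],[0,0,-0.2,-4],[0,0,0,0]]]' >/dev/null; python3 t.py
python3 -m creep '[[[0,0,-0.4,-7],[0,0,-0.4,-7],[0,0,-0.4,-7],[0,0,-0.3,-7],[0,0,0,0]]]' >/dev/null; python3 t.py
```

```text
t9.90 pos [581.  113.6  57.1] yaw 169.97 T [-1.031  0.521 -0.042] F [-2.7 -4.2  0.9] w 0.0116 q6 -1.30 tq6 -0.163
t10.53 pos [581.  113.2  58.6] yaw -162.02 T [-1.203  0.533 -0.051] F [-2.6 -5.4  2.7] w 0.0116 q6 -1.79 tq6 -0.228
```

```bash
python3 -m creep '[[[0,0,0,0],[0,0,0,0]]]' >/dev/null; python3 t.py
python3 - <<'E'
from h import *
s=snapshot("wrist"); cv2.imwrite("pics/w2.png",s["color"][:,:,::-1])
E
```

```text
t10.78 pos [581.  113.1  58.6] yaw -162.06 T [-1.191  0.56  -0.044] F [-2.8 -6.3  2.2] w 0.0119 q6 -1.79 tq6 -0.047
```

View pics/w2.png

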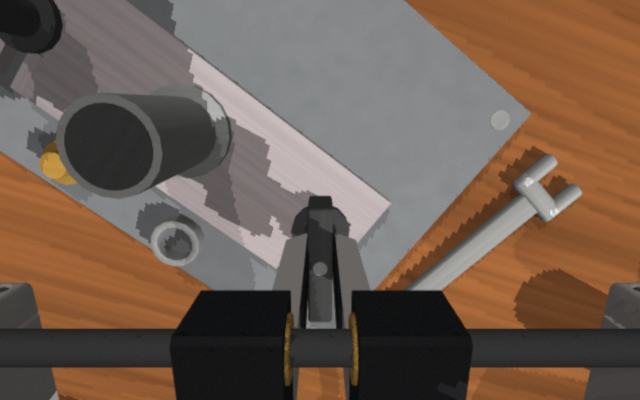

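Bar a, at (320,250), stays square between the fingers and has turned with them. At rest the wrist torque is only 0.05 N m, so it is turning freely. I'll carry on to about 76°.

```bash
python3 -m creep '[[[0,0,-0.4,-8],[0,0,-0.4,-8],[0,0,-0.4,-8],[0,0,-0.4,-8],[0,0,0,0],[0,0,0,0]]]' >/dev/null; python3 t.py
python3 -m creep '[[[0,0,0,0],[0,0,0,0],[0,0,-20,0],[0,0,-60,0],[0,0,-60,0],[0,0,0,0]]]' 0.4 >/dev/null; python3 t.py
python3 - <<'E'
from h import *
s=snapshot("wrist"); bars(s)
s=snapshot("top"); bars(s)
E
```

```text
t11.57 pos [581.2 112.8  60.3] yaw -130.06 T [-1.355  0.485 -0.046] F [-2.2 -6.   1.3] w 0.0116 q6 -2.34 tq6 -0.043
t12.32 pos [584.9 115.5 208. ] yaw -129.99 T [ 0.101 -0.093 -0.05 ] F [ 0.6  0.3 -0.3] w 0.0373 q6 -2.34 tq6 0.002
[316 150  15  69 939] c [581.5 113.7] [59.5 12. ] mean [581. 113.] z 0.0825 ang 48.7
```

Bar a has turned 74.5° and risen 3.9 mm, which is 1.3 rad. Next is bar b. Since one nut is left-hand it should loosen clockwise, but I'll feel it first.

```bash
python3 -m creep '[[[47.5,-17,0,0],[47.5,-17,0,0],[47.5,-17,0,0],[47.5,-17,0,0],[0,0,0,10.3],[0,0,0,10.3],[0,0,0,10.3],[0,0,0,10.3]]]' >/dev/null
python3 -m creep '[[[0,0,0,10.3],[0,0,0,10.3],[0,0,0,10.2],[0,0,0,0],[0,0,0,0]]]' >/dev/null; python3 t.py
python3 - <<'E'
from h import *
s=snapshot("wrist"); bars(s); cv2.imwrite("pics/w3.png",s["color"][:,:,::-1])
E
```

```text
t14.05 pos [515.5 -40.7 199. ] yaw 155.26 T [ 0.054 -0.108 -0.01 ] F [-0.2  0.3  0.9] w 0.0376 q6 -1.31 tq6 -0.009
[279 173  19  68 989] c [514.9 -74.9] [12.2 60.2] mean [513.6 -74.1] z 0.0784 ang -21.9
[ 480  172   79   35 1186] c [581.3 113.1] [60.5 12.2] mean [580.7 112.6] z 0.0823 ang 49.1
[378 175  42  34 319] c [535.2  16.7] [13.6 37.7] mean [532.2  16.2] z 0.0789 ang -79.4
```

View pics/w3.png

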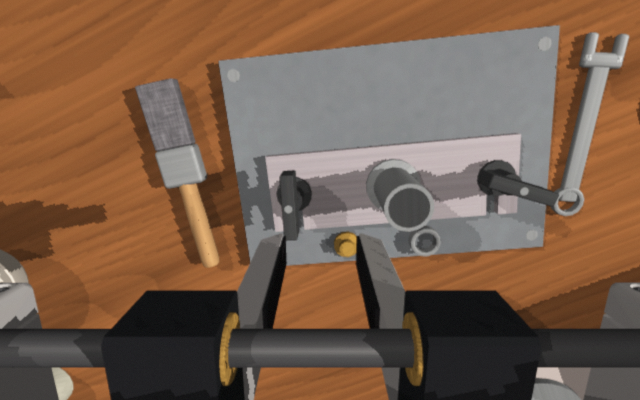

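The view shows bar b at (289,205), bar a loosened at (525,190) and the fingers still short of bar b because the joint speed limited the move. I'll correct, go down and grip.

```bash
python3 -m creep '[[[-13.5,-31.1,0,-2.8],[0,0,0,0],[0,0,45,0],[0,0,45,0],[0,0,35,0],[0,0,16,0],[0,0,0,0],[0,0,0,0]]]' >/dev/null; python3 t.py
```

```text
t15.10 pos [515.8 -78.9  61.6] yaw 157.89 T [ 0.063 -0.153 -0.045] F [-0.3  0.6  1.6] w 0.0376 q6 -1.42 tq6 -0.001
```

```bash
python3 -m creep '[[[2.5,3.6,4.5,0],[0,0,0,0],[0,0,0,0],[0,0,0,0]]]' >/dev/null; python3 t.py
python3 -m creep '[[[0,0,0,0],[0,0,0,0],[0,0,0,0],[0,0,0,0],[0,0,0,0],[0,0,0,0],[0,0,0,0]]]' 0 >/dev/null; python3 t.py
```

```text
t15.60 pos [513.5 -74.7  55.3] yaw 157.88 T [-0.014 -0.147  0.007] F [-0.  -0.6  0.4] w 0.0376 q6 -1.41 tq6 -0.002
t16.48 pos [513.5 -74.5  55.1] yaw 157.88 T [ 0.39  -0.261 -0.05 ] F [-0.9  0.7  0.3] w 0.0120 q6 -1.41 tq6 -0.000
```

Width is 12.0 mm, so this is a good grip on bar b with no preload. I'll feel it both ways.

```bash
python3 -m creep '[[[0,0,0,-1],[0,0,0,-1],[0,0,0,0],[0,0,0,0]]]' >/dev/null; python3 t.py
python3 -m creep '[[[0,0,0,1],[0,0,0,1],[0,0,0,1],[0,0,0,1],[0,0,0,0],[0,0,0,0]]]' >/dev/null; python3 t.py
python3 -m creep '[[[0,0,0,1],[0,0,0,1],[0,0,0,0],[0,0,0,0]]]' >/dev/null; python3 t.py
```

```text
t16.98 pos [513.5 -74.6  55.1] yaw 159.87 T [ 0.347 -0.354 -0.078] F [ 0.6  0.8 -0.4] w 0.0122 q6 -1.45 tq6 -0.085
t17.73 pos [513.5 -74.5  55.1] yaw 155.89 T [ 0.597 -0.298  0.029] F [0.4 2.5 0. ] w 0.0116 q6 -1.38 tq6 0.062
t18.23 pos [513.5 -74.5  55.2] yaw 153.88 T [ 0.675 -0.306  0.041] F [0.4 3.3 1.5] w 0.0118 q6 -1.34 tq6 0.066
```

Clockwise levels off at 0.065 N m, so that way is free. Anticlockwise it was 0.085 at 2°, the tight end. I'll loosen b clockwise.

```bash
python3 -m creep '[[[0,0,-0.2,4],[0,0,-0.2,4],[0,0,-0.2,4],[0,0,0,0],[0,0,0,0]]]' >/dev/null; python3 t.py
python3 -m creep '[[[0,0,-0.4,7.5],[0,0,-0.4,7.5],[0,0,-0.4,7.5],[0,0,-0.4,7.5],[0,0,0,0],[0,0,0,0]]]' >/dev/null; python3 t.py
python3 -m creep '[[[0,0,-0.4,7.5],[0,0,-0.4,7.5],[0,0,-0.4,7.5],[0,0,-0.4,7.5],[0,0,0,0],[0,0,0,0]]]' >/dev/null; python3 t.py
python3 -m creep '[[[0,0,0,0],[0,0,0,0],[0,0,-20,0],[0,0,-60,0],[0,0,-50,0],[0,0,0,0],[0,0,0,0]]]' 0.4 >/dev/null; python3 t.py
python3 - <<'E'
from h import *
s=snapshot("wrist"); bars(s); cv2.imwrite("pics/w4.png",s["color"][:,:,::-1])
s=snapshot("top"); W=cloud(s); z=W[...,2]
m=(z>.092)&(z<.115)&(W[...,0]>.5)&(W[...,0]<.6)&(abs(W[...,1]-.02)<.04); print(m.sum(), cv2.minAreaRect(W[m][:,:2].astype(np.float32)*1000) if m.sum()>5 else 0)
E
```

```text
t18.85 pos [513.7 -74.3  55.9] yaw 141.94 T [ 0.903 -0.409  0.03 ] F [0.5 3.8 2.1] w 0.0119 q6 -1.14 tq6 0.053
t19.60 pos [514.3 -73.8  57.5] yaw 111.93 T [ 1.143 -0.636  0.039] F [3.7 3.8 0.9] w 0.0118 q6 -0.61 tq6 0.048
t20.35 pos [515.2 -73.8  59.1] yaw 81.92 T [ 1.113 -1.037  0.054] F [ 4.9  4.9 -0.2] w 0.0121 q6 -0.09 tq6 0.041
t21.23 pos [513.3 -71.4 187.9] yaw 81.86 T [-0.004 -0.089 -0.022] F [ 0.  -0.6 -1. ] w 0.0377 q6 -0.09 tq6 -0.000
[ 317  161   15   73 1055] c [514.6 -74.7] [59.9 11.8] mean [514.9 -73.8] z 0.0825 ang -97.3
106 ((547.0750122070312, 23.641223907470703), (36.66339111328125, 27.350088119506836), 1.3751178979873657)
```

View pics/w4.png

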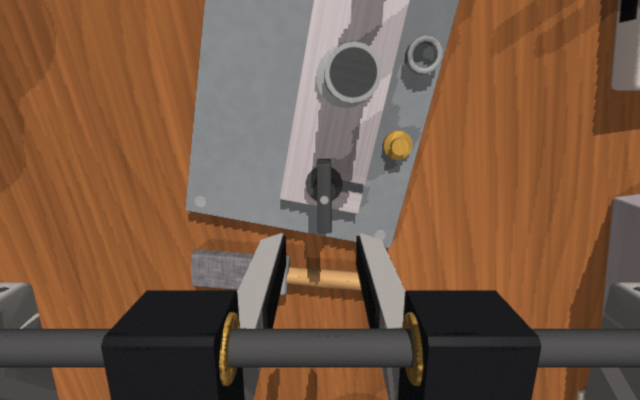

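Both bars have risen by about 4 mm (1.3 rad each). Bar b is at (323,195) in the view and the cutter top at (350,72). The posts' midpoint (548,19.4) agrees with the cutter position seen at the start. I'll grip the cutter with the jaws along the draw direction (yaw 70.5°).

```bash
python3 -m creep '[[[31.5,7,0,0],[31.5,7,0,0],[31.5,7,0,0],[0,0,0,5.7],[0,0,0,5.7],[0,0,0,0],[0,0,0,0]]]' 0.8 >/dev/null; python3 t.py
```

```text
t22.20 pos [547.5  19.4 185.1] yaw 70.54 T [-0.03  -0.028 -0.025] F [ 0.  -0.5  0.1] w 0.0752 q6 0.29 tq6 -0.004
```

```bash
python3 -m creep '[[[0,0,45,0],[0,0,45,0],[0,0,35,0],[0,0,12,0],[0,0,0,0],[0,0,0,0]]]' >/dev/null; python3 t.py
python3 -m creep '[[[0,0,0,0],[0,0,0,0],[0,0,0,0],[0,0,0,0],[0,0,0,0],[0,0,0,0],[0,0,0,0],[0,0,0,0]]]' 0 >/dev/null; python3 t.py
```

```text
t22.95 pos [549.   15.8  51.4] yaw 70.48 T [-0.015 -0.066  0.016] F [ 0.7 -1.  -0.3] w 0.0752 q6 0.29 tq6 -0.003
t23.95 pos [547.7  15.8  49.5] yaw 70.47 T [0.014 0.139 0.022] F [ 0.8 -1.   2.5] w 0.0401 q6 0.29 tq6 0.013
```

```bash
python3 -m creep '[[[0,-2,0,0],[0,-2,0,0],[0,-2,0,0],[0,0,0,0]]]' >/dev/null; python3 t.py
```

```text
t24.45 pos [542.1  17.8  49.6] yaw 70.47 T [-0.24  -0.664  0.007] F [ 4.1 -1.2  0. ] w 0.0396 q6 0.29 tq6 -0.003
```

Drag is only 4 N after 6 mm, so the plate is free. I'll draw on.

```bash
python3 -m creep '[[[0,-5,0,0],[0,-5,0,0],[0,-5,0,0],[0,0,0,0]]]' >/dev/null; python3 t.py
python3 -m creep '[[[0,-8,0,0],[0,-8,0,0],[0,-8,0,0],[0,-8,0,0],[0,-8,0,0],[0,-8,0,0],[0,-4,0,0],[0,0,0,0]]]' >/dev/null; python3 t.py
python3 - <<'E'
from h import *
s=snapshot("side"); cv2.imwrite("pics/s5.png",cv2.resize(s["color"][100:300,180:480,::-1],None,fx=2.6,fy=2.6))
s=snapshot("top"); cv2.imwrite("pics/t5.png",cv2.resize(s["color"][145:260,255:395,::-1],None,fx=5,fy=5))
E
```

```text
t24.95 pos [527.2  23.2  49.5] yaw 70.48 T [-0.162 -0.415  0.02 ] F [ 3.3 -0.7  2.3] w 0.0395 q6 0.30 tq6 0.013
t25.95 pos [478.9  40.3  49.6] yaw 70.48 T [-0.211 -0.575  0.043] F [ 3.2 -1.6  3.2] w 0.0397 q6 0.33 tq6 0.030
```

View pics/s5.png

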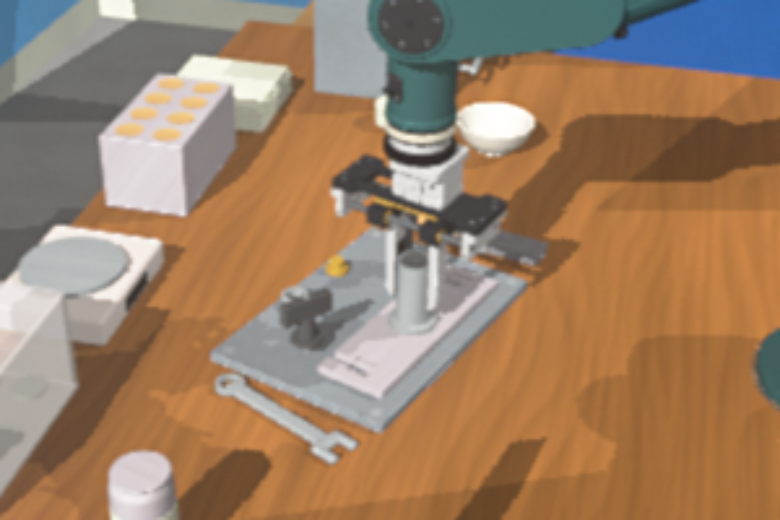

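The side view shows the carrier drawn out flat on the bed, its slot at about (370,365) clear of nut a at (305,325), having moved 73 mm. I'll let go, rise and check.

```bash
python3 -m creep '[[[0,0,0,0],[0,0,0,0],[0,0,0,0],[0,0,0,0],[0,0,-40,0],[0,0,-60,0],[0,0,-60,0],[0,0,0,0]]]' 0.85 >/dev/null; python3 t.py
python3 -m creep '[[[-60,0,0,0],[-60,0,0,0],[-60,0,0,0],[0,0,0,0],[0,0,0,0],[0,0,0,0]]]' >/dev/null; python3 t.py
python3 - <<'E'
from h import *
s=snapshot("top"); bars(s); W=cloud(s); z=W[...,2]
m=(z>.092)&(z<.115)&(W[...,0]>.42)&(W[...,0]<.6)&(abs(W[...,1]-.03)<.06); print("cutter",m.sum(),cv2.minAreaRect(W[m][:,:2].astype(np.float32)*1000) if m.sum()>5 else 0, np.nanmedian(z[m]))
cv2.imwrite("pics/t6.png",cv2.resize(s["color"][145:260,255:395,::-1],None,fx=5,fy=5,interpolation=cv2.INTER_CUBIC))
s=snapshot("side"); W=cloud(s); z=W[...,2]
m=(z>.09)&(z<.12)&(W[...,0]>.42)&(W[...,0]<.6)&(abs(W[...,1]-.03)<.06); print("cutter side",W[m].mean(0),np.percentile(z[m],95))
E
```

```text
t27.05 pos [482.4  44.7 215.3] yaw 70.47 T [-0.029 -0.042  0.032] F [ 0.2 -1.9 -0.5] w 0.0798 q6 0.33 tq6 -0.001
t27.80 pos [ 419.5 -123.7  213.1] yaw 70.61 T [-0.028 -0.04   0.012] F [ 0.4  0.6 -0.5] w 0.0800 q6 -0.06 tq6 0.004
cutter 137 ((479.5420227050781, 44.349578857421875), (36.409114837646484, 36.499176025390625), 1.9512094259262085) 0.10284098031835691
cutter side [0.47850609 0.04834629 0.10043525] 0.10566379944283569
```

View pics/t6.png

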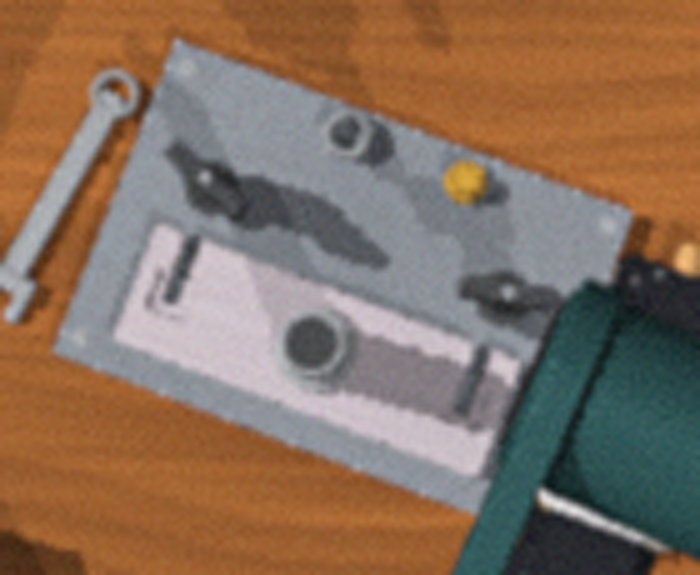

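The top view shows the plate at about (320,350) flat on the bed. Both slots are empty and clear of the nuts at (208,185) and (505,292), and the bystanders are in their first positions.

```bash
python3 -m creep '[[[0,0,0,0],[0,0,0,0],[0,0,0,0],[0,0,0,0]]]' >/dev/null; python3 -c "from bench import ticket; print(ticket.close_job())"; python3 t.py
```

```text
the job is handed in; nothing more can be done
None
the job is handed in; nothing more can be done
```

The cutter is out and standing flat on the bed, let go, and clear of both nuts. The job was handed in at about 28 s of the 67 s allowed.

- **Nuts:** I felt each one about 2° both ways. Nut a loosened anticlockwise and nut b, the left-hand one, clockwise. I turned each by about 75°, or 1.3 rad. Both bars measured about 4 mm higher afterwards, so both shoulders are clear. The feel torques stayed below about 0.1 N m, well under the 0.45 N m limit.
- **Cutter:** I drew it straight to the front with about 4 N of drag. The last top view put it about 72 mm from its seat (58 mm is needed). Its top was about 103 mm above the table, so it stands flat. The arm was well away and touching nothing.
- **Bystanders:** in the last top view the ring, disc and spanner looked unmoved. The arm hid most of the brush, and I did not re-check the tin, bowl, offcuts or notebook, though the arm never worked near them.
- **Slips:** my first grip on bar a was too low and pinched the hub. While gripping it I turned the tool 2° and back at about 0.07 N m, then gripped again higher. The grip on the cutter was about 3.5 mm off centre, but it held.

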